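# Click the socket onto the docked screwdriver's square drive

## Robot

A 7-joint arm with a two-finger parallel gripper is mounted at the origin on the work surface. World frame = base frame: x ahead of the robot, y to its left, z up, the work surface at z = 0. Lengths are in m, angles in degrees, forces in N, time in s.
With the tool pointing down it reaches from about 0.4 to 0.925 m from the base axis. Payload 5.6 kg.
Tool frame: the origin (TCP) lies on the mounting face of the last link; the fingertips stand 173 mm ahead of it and the grasp point (between the pads) lies 155 mm ahead of it (env.finger_overhang is the distance from the TCP to the fingertips, in m); z points along the fingers, y is the direction in which the jaws open and shut (so a half turn about z gives the same grasp; the last joint's range is limited). The gripper opens to 85 mm and grips with 20 to 120 N. Pads are 22 mm wide; open, the fingers measure 114 mm over their backs; the gripper's body (76 mm by 85 mm) begins 54 mm behind the grasp point. The pads swing forward as they close: fully open they stand 13 mm farther back than shut.
Start: joints at [-66.062, 26.786, -0.665, 91.828, 0.344, 61.387, -3.226], TCP at [0.289, 0.582, 0.405] pointing down, gripper open.
Joint ranges: [-144.91, 144.91], [-17.63, 115.5], [-89.93, 88.59], [15.96, 139.68], [-74.01, 254.01], [8.47, 105.57], [-167.45, 167.45]. Speed limits (degrees/s): [147.25, 147.25, 180, 180, 180, 180, 180].

## Interface

Orientations are given as [roll, pitch, yaw] about the fixed x, y, z axes, in that order (R = Rz(yaw) Ry(pitch) Rx(roll)).
In Python, from workcell import env gives the robot as it stands. The module is installed in compiled form; this text tells all that it offers.
- The arm moves only by the tool servo_tool, never from a script. Its argument "rows" is text: rows parted by semicolons, each of 7 numbers parted by spaces: the shift along the tool's x, y, z in m, then the turn, a rotation vector about the tool's x, y, z in degrees, then the opening in per cent of the stroke, from 0 (shut) to 100 (fully open). A call has 1 to 12 rows; each row shifts and turns the commanded pose from where the row before left it, along the tool's axes as they then stand; what a row does not reach is not made up. A row lasts 1/12 s, in which the tool goes at most 41.7 mm and 7.16 degrees, less where a joint would pass 70% of its speed; a pose out of reach is approached as far as the arm can. A call with a gripper value outside its range is refused whole. The fingers move at their own pace and stop on an object; "grip_force" is the grip in N (left out, the last holds). Time passes only in rows, so rows that do not move let the fingers close. It gives the time, the measured TCP pose, the force and the opening at its end, in the units of the state.
- env.read_state(): the state, without advancing time (a new reading comes with each control period).
- env.snapshot(name): name is "side" or "top" or "wrist"; returns a dict with "color" (420x560x3 uint8, red, green, blue), "z_map" (420x560 float32, m along the optical axis (not along the pixel's ray), 0 where there is no reading), "fov_y" (degrees; the focal length in pixels is half the picture's height over the tangent of half this angle, whatever the lens; pixels are square), "cx", "cy" (the principal point, pixels), "extrinsics" (4x4, takes a point from camera to world coordinates); the wrist camera has in their place "tool_from_camera" (4x4, takes a point from camera to tool coordinates, whose origin is the TCP and whose axes are the flange's). Camera axes: x right, y up, looking along -z (the intrinsics and any distortion apply to the point x, -y, -z); pixel columns grow to the right and rows downward; lengths in m; the calibration is good to about 2 mm. A picture is of the moment at which its call begins: read the wrist's pose just before it.
- env.hand_in(): hands the job in, once; it reports no verdict.
Trained networks look in the newest picture that a camera, given by its name, has taken for a name from the list of things; names that differ only in an ending like _2 or _b are one class to them, and where a whole thing is asked for, a point or a joint stands for the part that bears it (a point fixed in the world has none). Each returns a list of dicts, best first, with "score" (0 to 1); they miss things now and then, are a little off and sometimes report something else, mostly with a low value. They report only what shows in the picture. A call takes as long as a camera call. They do not tell look-alikes from the thing itself.
- env.look_for(camera, thing): "point" ([x, y, z] in m, in world coordinates, good to about 4 mm: the middle of the surface that is visible of it).
- env.masks_of(camera, thing): "mask" (420x560 bool, what is visible of it).
- env.mark_of(camera, thing): "point" ([x, y, z] in m, in world coordinates, good to about 4 mm: a listed point, or the origin of a listed thing).
The state is a dict: "time": time; "joints": joint angles; "dq": joint speeds; "joint_torque": joint torques, N m; "position": TCP position; "orientation": TCP orientation; "force": force on the tool from outside, world axes, zero at the start; "torque": the same for the moment, N m; "gripper_width": finger opening in m.
Only numpy, scipy, OpenCV 4.12 (cv2) and the standard library are available. Lean on these libraries where they do the work, as an engineer would, in place of code of your own. Each camera call takes 0.05 s, during which the arm holds its last target.

## Task

Pick up the large socket that stands on the round wooden coaster and fit it, square hole down, onto the square drive of the electric screwdriver standing nose-up in its charging dock: feel for how the square sits, then press until the spring ball clicks and the socket is fully home on the shoulder. Press gently all the while and never push the screwdriver down to the bottom of its spring (at about 20 N), then let go and leave everything else on the dresser where it is.

Things in the scene. Friction and masses are not known exactly. Their poses are not given: they have to be found in the camera images.
- socket_center (a point): Large chrome socket: round steel cylinder, 32 mm diameter, 50 mm tall, about 0.15 kg, standing on the coaster, square hole down, hexagon hole up. Point on its axis, 25 mm above its foot. z up its axis; the square hole's flats face its x and y.
- socket_foot (a point): Mouth of the large socket's square hole: on the axis at its lower end face; axes as socket_center. The hole is 13.8 mm across flats and 21 mm deep, with a groove all round, 4.6 to 11.4 mm above the foot, into which the drive's ball springs.
- coaster: Round wooden coaster, 96 mm in diameter, 8 mm thick, loose, on which the large socket stands. Origin at the centre of its underside.
- seat (a point): Centre of the flat steel shoulder (27 mm diameter, about 128 mm above the dresser) on the nose of the upright screwdriver (44 mm thick); the socket's foot must rest on it. z up. The screwdriver stands on a spring: firm up to about 3 N, then it sinks 0.7 mm per newton, 14 mm at most (at some 22 N), and rises again when let go; this point moves with it.
- drive_tip (a point): Top of the square drive, on the axis 18 mm above seat; 12.6 mm across flats, the top 3.5 mm tapers to 9 mm. The square's turning angle is any, NOT given by these axes; it resists turning (0.1 N m), but is dragged round if pressed hard. Not lined up, the socket stops with its foot 15 to 17 mm above the shoulder; lined up it drops to about 11 mm, onto the ball.
- ball_level (a point): On the drive's axis, 8 mm above seat, at the height of the spring ball that stands 2.5 mm out of one flat of the drive. From the foot at 11 mm, a push of about 8 to 15 N presses the ball in (less if not twisted: a small wriggle frees it if it binds); over the last 3 mm it snaps out into the groove and the socket comes home.
- dock: Black charging dock, round foot 88 mm in diameter, cup 50 mm tall, fixed to the dresser, carrying the screwdriver on its axis. Origin at the centre of its underside.
- small_socket_mid (a point): Small socket, chrome steel, 22 mm diameter, 30 mm tall, standing; NOT the one wanted. Point at its centre.
- clipper_mid (a point): Chrome nail clipper, 58 x 12 x 14 mm, lying flat. Point near its middle.
- glass_box_mid (a point): Frosted-glass soap-shaped box, 65 x 100 x 41 mm (50 with its knob). Point at its centre.
- hair_claw_mid (a point): Lavender plastic hair claw, about 66 x 45 x 55 mm. Point in its middle.
- cream_jar_mid (a point): Glass cream jar with white lid, 56 mm diameter, 45 mm tall. Point half-way up.
- hairbrush_mid (a point): Dark wooden hairbrush lying on its bristles, about 190 x 55 x 30 mm. Point in its middle.
Not all that is in view belongs to the job. Leave any green look-alike of the part that bears socket_center alone. Of the things shaped like the dock, the black one is meant.

How it is judged:
By the outcome, as a careful person would: the job done as asked, in the order asked, and still so for the second after the job is handed in, with the robot touching nothing.
It also fails if it takes over 64 s, if anything falls off the work surface, if the arm or the gripper's body presses on something with over 40 N, if the wrist force passes 120 N, or if a joint passes its speed limit or range.

## Working session

There is one attempt and no reset: what is moved stays moved. The work goes in short steps, Python scripts to look and compute and a tool call to move; the robot and the scene stay as the last step left them, time stands still between calls to the robot, and variables do not carry over. Pictures are saved under pics/ and viewed, and the job is handed in when it is done.

Besides the shell and the picture viewer there is one more tool, called after "Emit:" as name(argument=value, ...) on one line, values as JSON. servo_tool: Moves the arm, as the interface text tells. Its arguments: {"type":"object","properties":{"rows":{"type":"string"},"grip_force":{"type":"number"}},"required":["rows"]}

```bash
mkdir -p pics
cat > h.py <<'E'
import numpy as np, cv2
from workcell import env
from scipy.spatial.transform import Rotation as R
def snap(n,f=None):
    s=env.snapshot(n)
    if f: cv2.imwrite(f'pics/{f}.png',s['color'][:,:,::-1])
    return s
def T():
    st=env.read_state(); M=np.eye(4); M[:3,:3]=R.from_euler('xyz',st['orientation'],degrees=True).as_matrix(); M[:3,3]=st['position']; return M
def cloud(s,M=None):
    z=s['z_map']; H,W=z.shape; f=H/2/np.tan(np.radians(s['fov_y']/2))
    v,u=np.mgrid[:H,:W]; p=np.stack([(u-s['cx'])*z/f,-(v-s['cy'])*z/f,-z,np.ones_like(z)],-1)
    E=s['extrinsics'] if 'extrinsics' in s else M@s['tool_from_camera']
    w=(p@np.array(E).T)[...,:3]; w[z==0]=np.nan; return w
E
python3 - <<'E'
from h import *
st=env.read_state(); print(st)
for n in ('top','side','wrist'):
    s=snap(n,n+'0'); print(n,{k:v for k,v in s.items() if k not in('color','z_map')})
    for t in ('socket_center','seat','dock','coaster','drive_tip','small_socket_mid'):
        print(t,[(np.round(d['point'],3),round(d['score'],2)) for d in env.mark_of(n,t)][:3])
E
```

```text
{'time': 0.0, 'joints': array([-66.06125107,  26.83621019,  -0.66552525,  91.88239909,
         0.34460842,  61.38680124,  -3.22495386]), 'dq': array([-0.06562549,  0.08586322,  0.05356633, -0.05853766,  0.06061064,
       -0.08050165, -0.07119153]), 'joint_torque': array([-1.18856547e-04, -5.32381046e+01,  2.14977690e-02, -2.51298666e+01,
        1.14364608e-02,  7.82129617e-03, -1.96534224e-06]), 'position': array([0.2889601 , 0.58194781, 0.403725  ]), 'orientation': array([-1.79896842e+02,  7.59846481e-03,  1.53595735e+02]), 'force': array([0.08786748, 0.31923983, 0.23746502]), 'torque': array([-0.04893235, -0.02350177, -0.03806752]), 'gripper_width': 0.08498765167563077}
top {'fov_y': 45.03336844864447, 'cx': 279.0008154993488, 'cy': 207.59050043073762, 'extrinsics': array([[ 0.0203135 ,  0.99820338, -0.05636812,  0.48383002],
       [-0.99967323,  0.01940368, -0.01664143, -0.0688221 ],
       [-0.01551778,  0.05668774,  0.99827136,  1.36966749],
       [ 0.        ,  0.        ,  0.        ,  1.        ]])}
socket_center [(array([ 0.494, -0.172,  0.034]), 0.67), (array([ 0.393, 
[... 1245 characters left out ...]
 (array([0.392, 0.207, 0.145]), 0.76), (array([ 0.505, -0.168,  0.002]), 0.58)]
small_socket_mid [(array([0.439, 0.015, 0.016]), 0.65), (array([ 0.54 ,  0.213, -0.003]), 0.16)]
wrist {'fov_y': 64.41430798466631, 'cx': 275.67426680453093, 'cy': 212.175006475768, 'tool_from_camera': array([[-1.93598554e-03,  9.54191289e-01,  2.99190969e-01,
         7.65063063e-02],
       [ 9.99997723e-01,  1.57863553e-03,  1.43607566e-03,
         4.47805310e-05],
       [ 8.97977391e-04,  2.99193068e-01, -9.54192172e-01,
         3.19128216e-02],
       [ 0.00000000e+00,  0.00000000e+00,  0.00000000e+00,
         1.00000000e+00]])}
socket_center []
seat []
dock []
coaster []
drive_tip []
small_socket_mid []
```

View pics/top0.png

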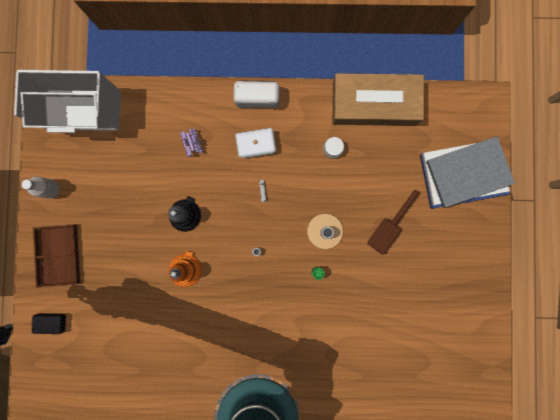

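View pics/side0.png

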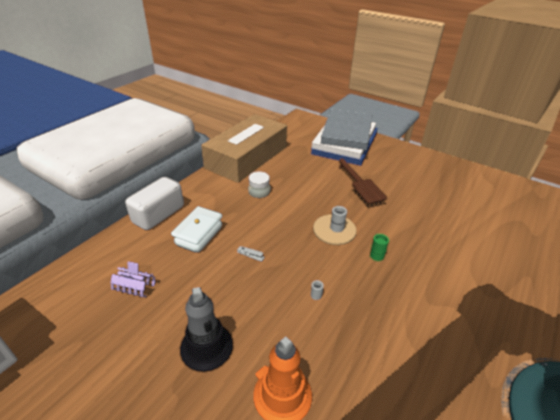

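View pics/wrist0.png

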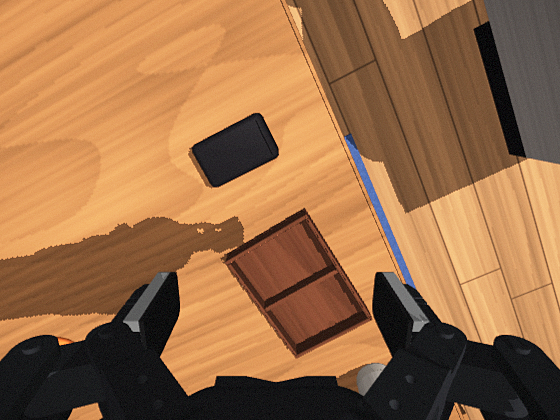

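The black dock is the upright at about top (184,215). The chrome socket is on the coaster at top (327,232), with the green decoy at (319,272). I'll first look at the drive with the wrist camera, since it's on the way.

Emit:
servo_tool(rows="0 0 0 0 0 7.067 100;0 0 0 0 0 7.067 100;0 0 0 0 0 7.067 100;0 0 0 0 0 7.067 100;0 0 0 0 0 7.067 100;0 0 0 0 0 7.067 100;0 0 0 0 0 7.067 100;0 0 0 0 0 7.067 100;0 0 0 0 0 7.067 100;0 0 0 0 0 0 100")

```text
time: 1.88
position: [0.2889, 0.5823, 0.4047]
orientation: [180.0, 0.0, 89.8]
force: [0.1, 0.0, -0.2]
gripper_width: 0.0856
```

Emit:
servo_tool(rows="-0.0334 0.0205 0 0 0 0 100;-0.0334 0.0205 0 0 0 0 100;-0.0334 0.0205 0 0 0 0 100;-0.0334 0.0205 0 0 0 0 100;-0.0334 0.0205 0 0 0 0 100;-0.0334 0.0205 0 0 0 0 100;-0.0334 0.0205 0 0 0 0 100;-0.0334 0.0205 0 0 0 0 100;-0.0334 0.0205 0.0150 0 0 0 100;-0.0334 0.0205 0.0150 0 0 0 100;-0.0334 0.0205 0.02 0 0 0 100;-0.0334 0.0205 0.0250 0 0 0 100")

```text
time: 2.88
position: [0.5327, 0.1852, 0.334]
orientation: [179.8, -0.1, 90.2]
force: [0.6, 0.3, -0.7]
gripper_width: 0.0855
```

Emit:
servo_tool(rows="0 0 0 0 0 0 100;0 0 0 0 0 0 100")

```text
time: 3.05
position: [0.5321, 0.1845, 0.3324]
orientation: [-179.9, 0.1, 89.9]
force: [0.4, 0.3, 0.4]
gripper_width: 0.0851
```

Run:
```python
from h import *
M=T(); print(M); s=snap('wrist','w1'); np.savez('w1',M=M,**s)
for t in ('seat','drive_tip','ball_level'):
        print(t,[(np.round(d['point'],4),round(d['score'],2)) for d in env.mark_of('wrist',t)][:3])
w=cloud(s,M); z=w[...,2]; m=(z>.143)&(z<.152); print(m.sum(), np.nanmedian(w[m],0)); v,u=np.where(m); print(u.mean(),v.mean())
cv2.imwrite('pics/w1c.png',cv2.resize(s['color'][max(0,int(v.mean())-50):int(v.mean())+50,int(u.mean())-60:int(u.mean())+60,::-1],None,fx=6,fy=6,interpolation=cv2.INTER_CUBIC))
```

```text
[[ 0.00224119  0.99999554 -0.00197479  0.53211447]
 [ 0.9999956  -0.00224502 -0.00194033  0.18447195]
 [-0.00194475 -0.00197043 -0.99999617  0.33238018]
 [ 0.          0.          0.          1.        ]]
seat [(array([0.3864, 0.2014, 0.1289]), 0.59)]
drive_tip [(array([0.5358, 0.2113, 0.1484]), 0.84)]
ball_level [(array([0.3859, 0.2015, 0.1327]), 0.92), (array([0.5333, 0.213 , 0.1392]), 0.89)]
489 [0.53469442 0.20993543 0.14468607]
275.6155419222904 215.57464212678937
```

View pics/w1.png

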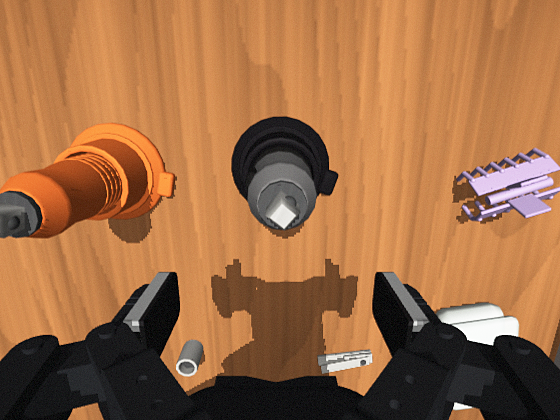

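View pics/w1c.png

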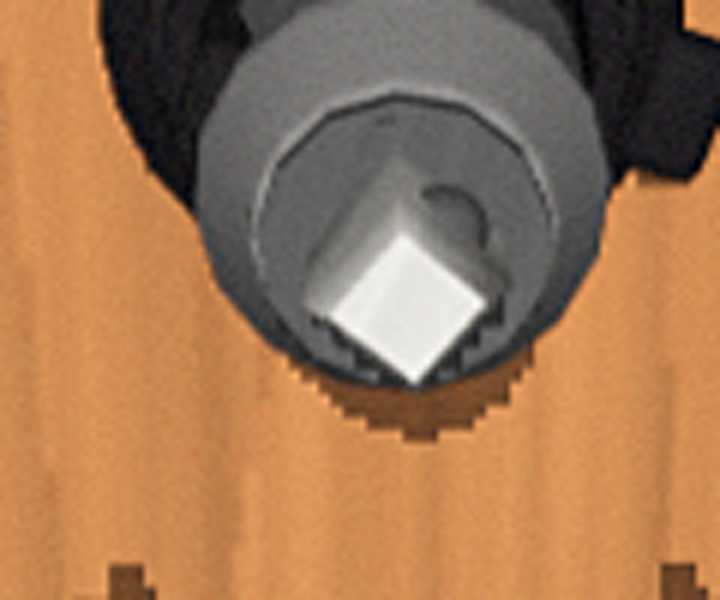

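The drive shows clearly at (283,214) as a bright rotated square top, with the ball on its upper-right flat. I'll fit the square.

```bash
cat >> h.py <<'E'
def rays(s,M,pts):
    f=210/np.tan(np.radians(s['fov_y']/2)); E=(s['extrinsics'] if 'extrinsics' in s else M@s['tool_from_camera'])
    pts=np.asarray(pts,float); d=np.stack([(pts[:,0]-s['cx'])/f,-(pts[:,1]-s['cy'])/f,-np.ones(len(pts))],-1)@E[:3,:3].T
    return E[:3,3],d
def onplane(s,M,pts,z):
    o,d=rays(s,M,pts); return o+d*((z-o[2])/d[:,2])[:,None]
E
python3 - <<'E'
from h import *
s=dict(np.load('w1.npz')); M=s.pop('M'); s['fov_y']=float(s['fov_y'])
g=cv2.cvtColor(s['color'],cv2.COLOR_RGB2GRAY)
m=np.zeros_like(g); m[195:235,255:310]=(g[195:235,255:310]>195); 
hsv=cv2.cvtColor(s['color'],cv2.COLOR_RGB2HSV); m[hsv[...,1]>60]=0
n,l,st,c=cv2.connectedComponentsWithStats(m); i=1+np.argmax(st[1:,4]); print(st[i],c[i])
w=cloud(s,M); print('z of top',np.nanmedian(w[l==i][:,2]))
for z in (.1445,.1465):
    v,u=np.where(l==i)
    p=onplane(s,M,np.c_[u,v],z)
    print(z,p.mean(0),cv2.minAreaRect((p[:,:2]*1000).astype(np.float32)))
# shoulder
m=(abs(w[...,2]-.1275)<.003)&(np.hypot(w[...,0]-.535,w[...,1]-.21)<.02)
print(m.sum(),np.nanmedian(w[m][:,2]),cv2.minEnclosingCircle((w[m][:,:2]*1000).astype(np.float32)))
m=(w[...,2]>.143)&(w[...,2]<.149)&(np.hypot(w[...,0]-.535,w[...,1]-.21)<.02)
print(w[m].mean(0))
E
```

```text
[270 204  26  24 335] [282.31044776 215.62985075]
z of top 0.14493637736842485
0.1445 [0.53483963 0.20977587 0.1445    ] ((534.8176879882812, 209.67947387695312), (9.361976623535156, 9.2721529006958), 47.1783332824707)
0.1465 [0.53480415 0.21043147 0.1465    ] ((534.782470703125, 210.3363037109375), (9.241825103759766, 9.153182983398438), 47.17807388305664)
1012 0.12701106194940553 ((534.901123046875, 209.50059509277344), 13.413228988647461)
[0.53495096 0.21004419 0.14465003]
```

Emit:
servo_tool(rows="-0.03775 -0.0035 0 0 0 0 100;-0.03775 -0.0035 0 0 0 0 100;-0.03775 -0.0035 0 0 0 0 100;-0.03775 -0.0035 0 0 0 0 100;-0.03775 -0.0035 0 0 0 0 100;-0.03775 -0.0035 0.0145 0 0 0 100;-0.03775 -0.0035 0.0145 0 0 0 100;-0.03775 -0.0035 0.0145 0 0 0 100;-0.03775 -0.0035 0.0145 0 0 0 100;-0.03775 -0.0035 0.0145 0 0 0 100;0 0 0 0 0 0 100;0 0 0 0 0 0 100")

```text
time: 4.25
position: [0.4961, -0.1918, 0.261]
orientation: [-180.0, 0.0, 89.9]
force: [0.6, 0.7, 0.5]
gripper_width: 0.0851
```

Run:
```python
from h import *
M=T(); print(M[:3,3]); s=snap('wrist','w2'); np.savez('w2',M=M,**s)
for t in ('socket_center','coaster'):
        print(t,[(np.round(d['point'],4),round(d['score'],2)) for d in env.mark_of('wrist',t)][:3])
w=cloud(s,M); z=w[...,2]; m=(z>.048)&(z<.065)&(np.hypot(w[...,0]-.497,w[...,1]+.17)<.03); print(m.sum(), np.nanmedian(w[m],0),cv2.minEnclosingCircle((w[m][:,:2]*1000).astype(np.float32))); v,u=np.where(m); print(u.mean(),v.mean())
m=(z>.004)&(z<.012)&(np.hypot(w[...,0]-.497,w[...,1]+.17)<.07)
print(np.nanmedian(w[m][:,2]),cv2.minEnclosingCircle((w[m][:,:2]*1000).astype(np.float32)))
cv2.imwrite('pics/w2c.png',cv2.resize(s['color'][max(0,int(v.mean())-50):int(v.mean())+50,int(u.mean())-60:int(u.mean())+60,::-1],None,fx=6,fy=6,interpolation=cv2.INTER_CUBIC))
```

```text
[ 0.49614584 -0.191831    0.26097922]
socket_center [(array([ 0.3844, -0.149 ,  0.0261]), 0.83)]
coaster [(array([ 0.497 , -0.1688, -0.0021]), 0.56), (array([ 0.4956, -0.1725,  0.0333]), 0.4)]
1518 [ 0.49546151 -0.17332274  0.05642485] ((495.3833312988281, -173.0237274169922), 15.983658790588379)
274.8379446640316 216.38866930171278
0.006977340816855443 ((499.311767578125, -170.1942901611328), 47.929527282714844)
```

View pics/w2c.png

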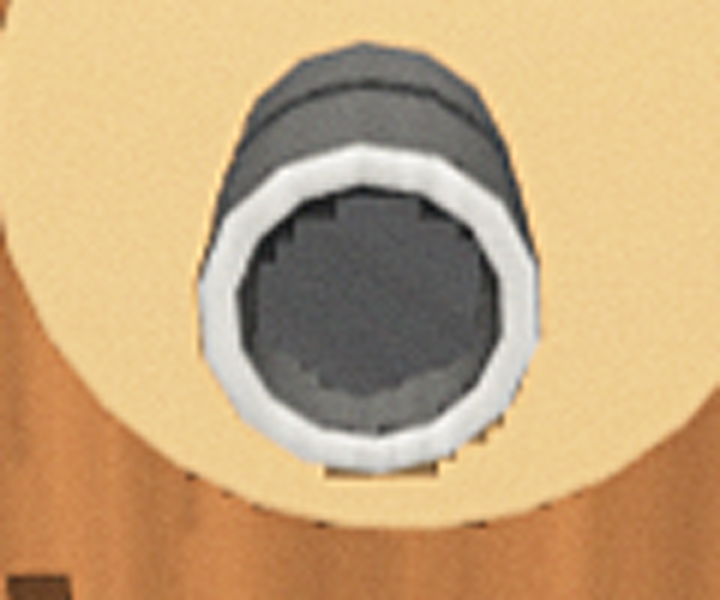

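View pics/w2.png

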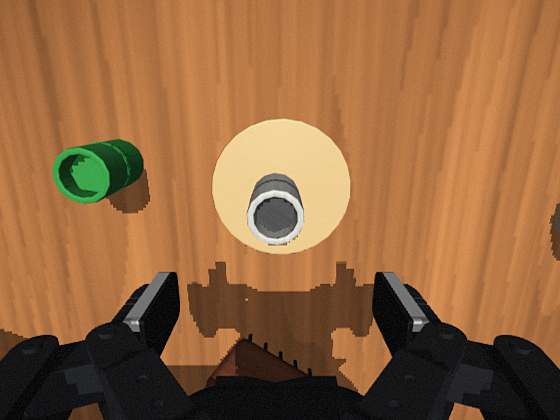

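The socket ring is centred at (0.4954, −0.1731) with r=16.0 mm, and the top is at z≈0.057. That's consistent with the given size. Next I descend and grip.

Emit:
servo_tool(rows="0.0047 -0.0002 0.017 0 0 0 100;0.0047 -0.0002 0.017 0 0 0 100;0.0047 -0.0002 0.017 0 0 0 100;0.0046 -0.0001 0.017 0 0 0 100;0 0 0 0 0 0 100;0 0 0 0 0 0 60;0 0 0 0 0 0 45;0 0 0 0 0 0 40;0 0 0 0 0 0 36;0 0 0 0 0 0 30;0 0 0 0 0 0 20;0 0 0 0 0 0 10", grip_force=60)

```text
time: 5.4
position: [0.4962, -0.172, 0.1943]
orientation: [179.9, -0.0, 90.0]
force: [-1.3, 0.8, 7.2]
gripper_width: 0.0308
```

Emit:
servo_tool(rows="0 0 0 0 0 0 10;0 0 0 0 0 0 10;0 0 0 0 0 0 10;0 0 0 0 0 0 10")

```text
time: 5.73
position: [0.4962, -0.172, 0.1943]
orientation: [179.9, -0.0, 90.0]
force: [-1.6, 0.5, 6.1]
gripper_width: 0.0312
```

Run:
```python
from h import *
st=env.read_state();M=T(); print(st['position'],st['orientation'],st['force'],st['torque'],st['gripper_width'],st['joints']); s=snap('wrist','w3'); np.savez('w3',M=M,**s)
```

```text
[ 0.49618727 -0.17199576  0.19430706] [ 1.79892994e+02 -8.75353879e-03  8.99717604e+01] [-1.58935476  0.48552617  6.05955874] [0.16030445 0.26847678 0.0219339 ] 0.03119095053058329 [ -0.19039088  34.31385213  19.58849087 117.48537599 -21.31559954
  31.44814996  34.55307869]
```

View pics/w3.png

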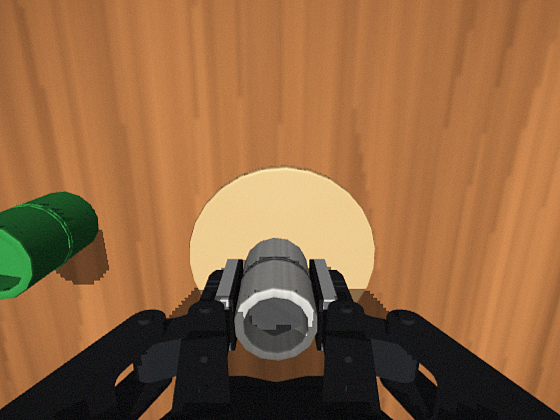

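The socket sits squarely between the pads. I'll use this picture to get its offset in the tool frame and the camera bias.

Run:
```python
from h import *
s=dict(np.load('w3.npz')); M=s.pop('M'); s['fov_y']=float(s['fov_y'])
w=cloud(s,M); z=w[...,2]; g=cv2.cvtColor(s['color'],cv2.COLOR_RGB2GRAY)
v,u=np.mgrid[:420,:560]
m=(u>238)&(u<314)&(v>270)&(v<362)&(z>.045)&(z<.066)
print(m.sum(),np.nanpercentile(z[m],[10,50,90]))
p=w[m]; zt=np.nanmedian(z[m&(g>170)]);print(zt,(g[m]>170).sum())
p=onplane(s,M,np.c_[u[m&(abs(z-zt)<.003)],v[m&(abs(z-zt)<.003)]],zt)
t=(p-M[:3,3])@M[:3,:3]
print('tool',t.mean(0),cv2.minEnclosingCircle((t[:,:2]*1000).astype(np.float32)),cv2.fitEllipse(cv2.convexHull((t[:,:2]*1000).astype(np.float32))))
```

```text
5555 [0.04657902 0.05189545 0.05712685]
0.05686914332995058 791
tool [ 3.73358240e-04 -1.27503986e-04  1.37437976e-01] ((0.16719359159469604, -0.6792953014373779), 16.677400588989258) ((-0.06693732738494873, -0.31959253549575806), (29.935407638549805, 33.658321380615234), 90.55950927734375)
```

Emit:
servo_tool(rows="0 0 -0.01 0 0 0 10;0 0 -0.02 0 0 0 10;0 0 -0.03 0 0 0 10;0 0 -0.035 0 0 0 10;0 0 -0.035 0 0 0 10;0 0 -0.035 0 0 0 10;0 0 -0.015 0 0 0 10;0 0 0 0 0 0 10;0 0 0 0 0 0 10")

```text
time: 6.53
position: [0.4954, -0.1717, 0.3739]
orientation: [179.9, -0.0, 90.0]
force: [-0.4, -0.3, -2.5]
gripper_width: 0.0307
```

Run:
```python
from h import *
st=env.read_state();M=T(); print(st['position'],st['orientation'],st['force'],st['torque'],st['gripper_width'],st['joints']); s=snap('wrist','w4'); np.savez('w4',M=M,**s)
snap('side','s4')
```

```text
[ 0.49543156 -0.17171865  0.3739225 ] [ 1.79884493e+02 -1.90388543e-02  8.99853691e+01] [-0.39614572 -0.28500768 -2.54354585] [ 0.02139507  0.04437371 -0.03110769] 0.030701545078767503 [ -7.97722703  17.54556128  28.18028672 112.63968946 -10.45813216
  52.14932496  25.51433607]
```

View pics/w4.png

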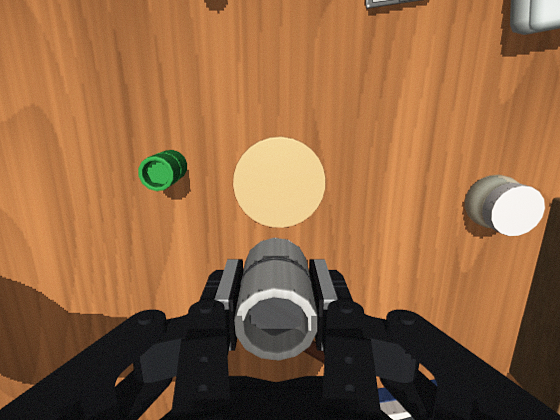

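View pics/s4.png

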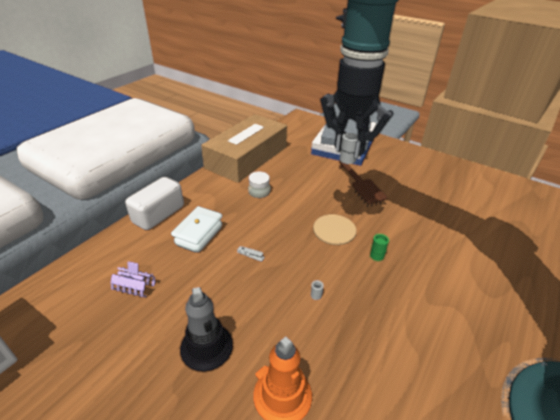

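The lift is good (about 2.5 N hanging) and the coaster stayed put. Next I carry the socket over the drive.

Emit:
servo_tool(rows="0.02 0.0039 0 0 0 0 10;0.0383 0.0039 0 0 0 0 10;0.0383 0.0039 0 0 0 0 10;0.0383 0.0039 0 0 0 0 10;0.0383 0.0039 0 0 0 0 10;0.0383 0.0039 0 0 0 0 10;0.0383 0.0039 0 0 0 0 10;0.0383 0.0039 0 0 0 0 10;0.0383 0.0039 0 0 0 0 10;0.0383 0.0039 0 0 0 0 10;0.018 0 0 0 0 0 10;0 0 0 0 0 0 10")

```text
time: 7.63
position: [0.5334, 0.2168, 0.3704]
orientation: [-179.8, -0.0, 90.5]
force: [-0.3, -0.1, -1.9]
gripper_width: 0.031
```

Emit:
servo_tool(rows="0 0 0.005 0 0 0 10;0 0 0.005 0 0 0 10;0 0 0.005 0 0 0 10;0 0 0 0 0 0 10;0 0 0 0 0 0 10")

```text
time: 8.05
position: [0.5348, 0.2097, 0.3574]
orientation: [-179.9, 0.1, 89.9]
force: [-0.2, -0.3, -1.2]
gripper_width: 0.031
```

Run:
```python
from h import *
st=env.read_state();M=T(); print(st['position'],st['orientation'],st['force'],st['torque'],st['gripper_width'],st['joints']); s=snap('wrist','w5'); np.savez('w5',M=M,**s)
q=snap('side','s5');snap('top','t5')
print([env.read_state()['position'] for _ in range(2)])
c=q['color'][230:380,130:280,::-1]; cv2.imwrite('pics/s5c.png',cv2.resize(c,None,fx=4,fy=4,interpolation=cv2.INTER_CUBIC))
```

```text
[0.53484836 0.20966045 0.35736175] [-1.79932816e+02  5.26000552e-02  8.98725878e+01] [-0.24848535 -0.25905991 -1.22130861] [-0.02941888  0.05068559 -0.01719682] 0.031038807958525455 [-39.55483094  22.96067046  18.73536319 106.16309993  -9.06919532
  52.40720891 -16.76667938]
[array([0.53501117, 0.21042522, 0.35833253]), array([0.53501117, 0.21042522, 0.35833253])]
```

View pics/w5.png

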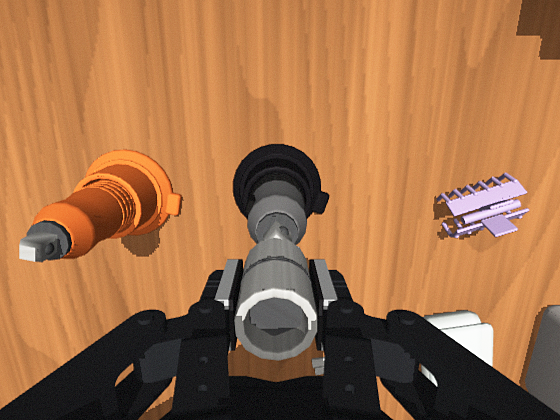

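View pics/s5c.png

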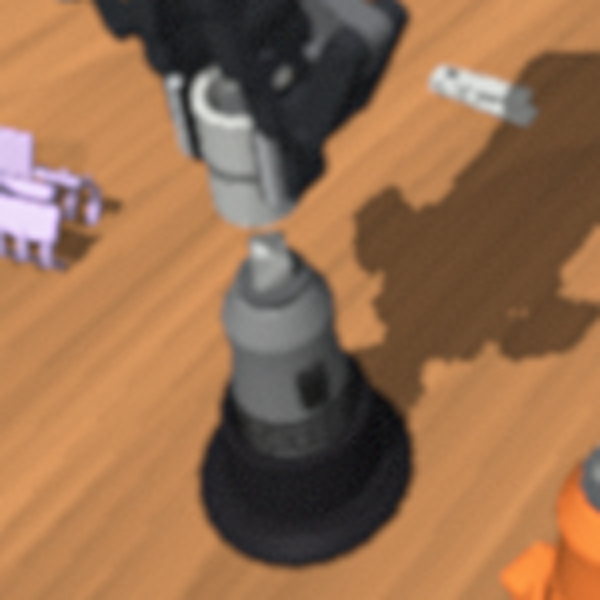

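Emit:
servo_tool(rows="0.0005 0 0.005 0 0 0 10;0 0 0.006 0 0 0 10;0 0 0.006 0 0 0 10;0 0 0.005 0 0 0 10;0 0 0.002 0 0 0 10;0 0 0 0 0 0 10;0 0 0 0 0 0 10")

```text
time: 8.78
position: [0.5348, 0.2115, 0.3339]
orientation: [-180.0, 0.0, 90.0]
force: [0.2, 0.4, -1.8]
gripper_width: 0.0309
```

Emit:
servo_tool(rows="0 0 0.001 0 0 0 10;0 0 0.001 0 0 0 10;0 0 0 0 0 0 10")

```text
time: 9.03
position: [0.5348, 0.2115, 0.3321]
orientation: [180.0, -0.0, 90.0]
force: [-0.0, -0.0, -1.7]
gripper_width: 0.0309
```

Emit:
servo_tool(rows="0 0 0.001 0 0 0 10;0 0 0.001 0 0 0 10;0 0 0 0 0 0 10")

```text
time: 9.28
position: [0.5347, 0.2114, 0.3299]
orientation: [-180.0, 0.0, 90.0]
force: [-0.0, 0.0, -1.4]
gripper_width: 0.031
```

Emit:
servo_tool(rows="0 0 0.001 0 0 0 10;0 0 0 0 0 0 10")

```text
time: 9.45
position: [0.5349, 0.2114, 0.3291]
orientation: [180.0, -0.0, 90.0]
force: [0.5, -1.0, -1.4]
gripper_width: 0.0312
```

Emit:
servo_tool(rows="0 0 0.001 0 0 0 10;0 0 0 0 0 0 10")

```text
time: 9.62
position: [0.535, 0.2113, 0.328]
orientation: [180.0, 0.0, 90.0]
force: [1.0, -1.0, -2.1]
gripper_width: 0.031
```

Emit:
servo_tool(rows="-0.0004 0.0002 0.001 0 0 0 10;0 0 0 0 0 0 10")

```text
time: 9.78
position: [0.5351, 0.2109, 0.3269]
orientation: [180.0, 0.0, 90.0]
force: [0.7, -0.1, -1.4]
gripper_width: 0.031
```

Emit:
servo_tool(rows="0 0 0.001 0 0 0 10;0 0 0 0 0 0 10")

```text
time: 9.95
position: [0.5351, 0.211, 0.3259]
orientation: [180.0, 0.0, 90.0]
force: [0.1, -0.7, -1.5]
gripper_width: 0.0308
```

Run:
```python
from h import *
st=env.read_state(); print(st['position'],st['force'],st['torque'])
s=snap('wrist','w6');q=snap('side')
c=q['color'][230:330,150:250,::-1]; cv2.imwrite('pics/s6c.png',cv2.resize(c,None,fx=6,fy=6,interpolation=cv2.INTER_CUBIC))
```

```text
[0.53509409 0.21100034 0.32594644] [ 0.10990755 -0.69475896 -1.4828516 ] [-0.08069599 -0.22855674 -0.00403905]
```

View pics/s6c.png

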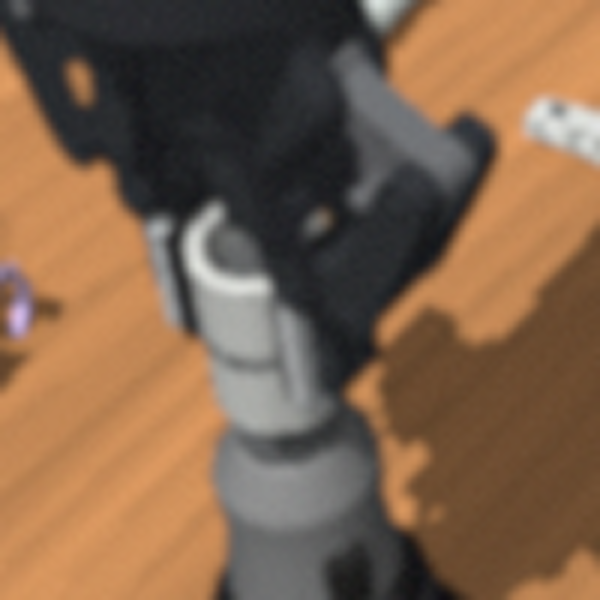

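Emit:
servo_tool(rows="0 0 0.001 0 0 0 10;0 0 0 0 0 0 10")

```text
time: 10.22
position: [0.5351, 0.211, 0.3251]
orientation: [180.0, -0.0, 90.0]
force: [1.5, -0.9, -1.5]
gripper_width: 0.031
```

Emit:
servo_tool(rows="0 0 0.001 0 0 0 10;0 0 0 0 0 0 10")

```text
time: 10.38
position: [0.5352, 0.2111, 0.3243]
orientation: [180.0, -0.0, 90.0]
force: [-0.4, -1.4, 1.1]
gripper_width: 0.031
```

Emit:
servo_tool(rows="0 0 0.001 0 0 0 10;0 0 0 0 0 0 10")

```text
time: 10.55
position: [0.5352, 0.2111, 0.3233]
orientation: [180.0, -0.0, 90.0]
force: [0.6, -1.1, 2.5]
gripper_width: 0.031
```

Run:
```python
from h import *
st=env.read_state(); print(st['position'],st['force'],st['torque'])
```

```text
[0.53518246 0.21106762 0.32333938] [ 0.60252889 -1.10707865  2.48162783] [-0.24267269 -0.16413168  0.01193887]
```

The force has started at foot ≈11 mm above the shoulder, the height at which the socket should rest on the ball. I'll check that the square is engaged with a small twist.

Emit:
servo_tool(rows="0 0.00005 0 0 0 3 10;0 0.00005 0 0 0 3 10;0 0 0 0 0 0 10")

```text
time: 10.8
position: [0.5353, 0.2114, 0.3233]
orientation: [180.0, -0.0, 83.9]
force: [0.1, -0.5, 1.5]
gripper_width: 0.0311
```

Run:
```python
from h import *
st=env.read_state(); print(st['position'],st['force'],st['torque'])
```

```text
[0.53526356 0.21136586 0.32330145] [ 0.071507   -0.4887105   1.52830856] [-3.04797520e-04 -3.33059514e-01  6.08933930e-02]
```

Emit:
servo_tool(rows="0 -0.00005 0 0 0 -3 10;0 -0.00005 0 0 0 -3 10;0 -0.00005 0 0 0 -3 10;0 -0.00005 0 0 0 -3 10;0 0 0 0 0 0 10")

```text
time: 11.22
position: [0.5351, 0.2108, 0.3231]
orientation: [180.0, -0.0, 96.1]
force: [1.5, -1.0, 0.6]
gripper_width: 0.0308
```

Run:
```python
from h import *
st=env.read_state(); print(st['position'],st['force'],st['torque'])
```

```text
[0.53505532 0.2108454  0.32307376] [ 1.4582969  -0.98454285  0.57016853] [-0.2023063  -0.40955198 -0.07655489]
```

The torque comes up with opposite sign on each side (+0.06 / −0.08 N m), so the square is engaged with about 11° of play. I centre the yaw and press in small steps.

Emit:
servo_tool(rows="0 0.0002 0 0 0 2.8 10;-0.0002 0.0002 0 0 0 2.8 10;0 0 0 0 0 0 10")

```text
time: 11.47
position: [0.5354, 0.2111, 0.323]
orientation: [180.0, -0.0, 90.3]
force: [0.9, 0.4, -0.7]
gripper_width: 0.0305
```

Emit:
servo_tool(rows="0 0 0.001 0 0 0 10;0 0 0.001 0 0 0 10;0 0 0 0 0 0 10")

```text
time: 11.72
position: [0.5352, 0.2112, 0.3209]
orientation: [180.0, -0.0, 90.4]
force: [2.9, 0.4, -1.6]
gripper_width: 0.0313
```

Emit:
servo_tool(rows="0 0 0.001 0 0 0 10;0 0 0.001 0 0 0 10;0 0 0 0 0 0 10")

```text
time: 11.97
position: [0.5352, 0.2111, 0.3187]
orientation: [180.0, -0.0, 90.4]
force: [1.5, 2.1, -1.7]
gripper_width: 0.0309
```

Run:
```python
from h import *
st=env.read_state(); print(st['position'],st['force'],st['torque'])
```

```text
[0.53524693 0.21109062 0.31871641] [ 1.47768413  2.12523705 -1.65277491] [ 0.32125827 -0.41617012 -0.02147834]
```

Emit:
servo_tool(rows="0.0003 0.0002 0.001 0 0 0 10;0 0 0 0 0 0 10")

```text
time: 12.13
position: [0.5354, 0.2112, 0.3176]
orientation: [-180.0, 0.0, 90.4]
force: [2.2, 0.6, -1.0]
gripper_width: 0.0306
```

Emit:
servo_tool(rows="0 0 0.001 0 0 0 10;0 0 0 0 0 0 10")

```text
time: 12.3
position: [0.5354, 0.2111, 0.3166]
orientation: [-180.0, 0.0, 90.4]
force: [1.3, 1.2, -4.1]
gripper_width: 0.0311
```

Emit:
servo_tool(rows="0 0 0.001 0 0 0 10;0 0 0 0 0 0 10")

```text
time: 12.47
position: [0.5353, 0.211, 0.3156]
orientation: [-180.0, 0.0, 90.4]
force: [2.0, 0.5, -3.4]
gripper_width: 0.0311
```

Run:
```python
from h import *
st=env.read_state(); print(st['position'],st['force'],st['torque'])
s=snap('wrist','w7');q=snap('side')
c=q['color'][230:330,150:250,::-1]; cv2.imwrite('pics/s7c.png',cv2.resize(c,None,fx=6,fy=6,interpolation=cv2.INTER_CUBIC))
```

```text
[0.5353008  0.21103712 0.31557464] [ 1.98497949  0.53221587 -3.42693006] [ 0.13505692 -0.25087309  0.01660362]
```

View pics/s7c.png

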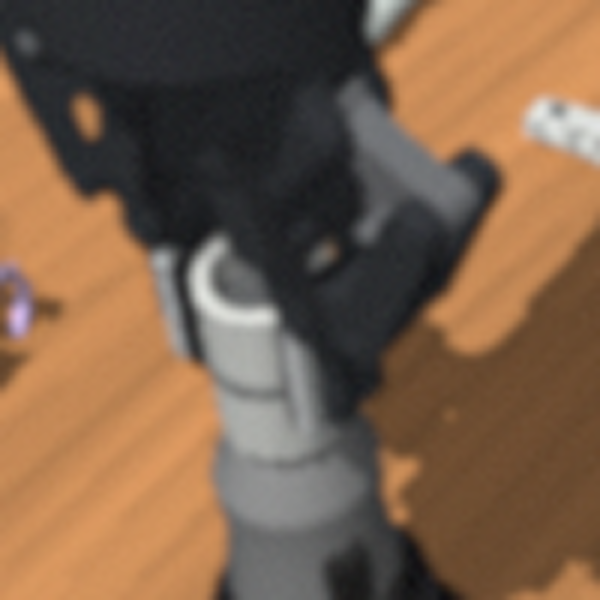

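View pics/w7.png

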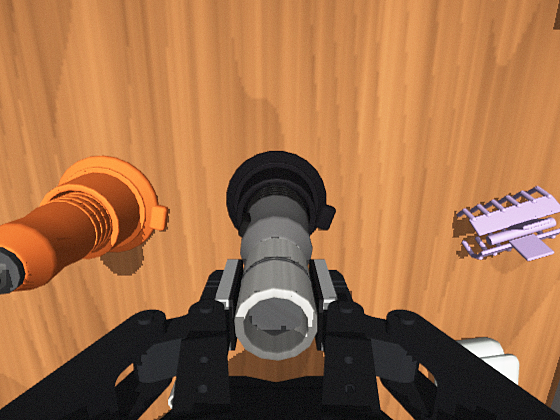

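The socket has passed the ball and its foot is almost on the shoulder (side crop ≈(290,455)). I press gently on to the shoulder.

Emit:
servo_tool(rows="0 0 0.001 0 0 0 10;0 0 0 0 0 0 10")

```text
time: 12.73
position: [0.5353, 0.211, 0.3148]
orientation: [-180.0, 0.0, 90.4]
force: [0.5, 0.2, -2.2]
gripper_width: 0.031
```

Emit:
servo_tool(rows="0 0 0.001 0 0 0 10;0 0 0 0 0 0 10")

```text
time: 12.9
position: [0.5354, 0.2111, 0.3142]
orientation: [-180.0, 0.0, 90.4]
force: [-1.5, -0.4, 2.0]
gripper_width: 0.0306
```

Emit:
servo_tool(rows="0 0 0.001 0 0 0 10;0 0 0 0 0 0 10")

```text
time: 13.07
position: [0.5354, 0.2111, 0.3133]
orientation: [-180.0, 0.0, 90.4]
force: [-2.1, -0.9, 3.5]
gripper_width: 0.0312
```

Emit:
servo_tool(rows="0 0 0.001 0 0 0 10;0 0 0 0 0 0 10")

```text
time: 13.23
position: [0.5354, 0.211, 0.3122]
orientation: [-180.0, 0.0, 90.4]
force: [-2.2, -1.1, 3.9]
gripper_width: 0.031
```

Emit:
servo_tool(rows="0.0001 0.0002 0.001 0 0 0 10;0 0 0.001 0 0 0 10;0 0 0 0 0 0 10")

```text
time: 13.48
position: [0.5356, 0.2111, 0.3103]
orientation: [-180.0, 0.0, 90.4]
force: [-4.4, -2.6, 7.4]
gripper_width: 0.0308
```

Emit:
servo_tool(rows="0 0 0.001 0 0 0 10;0 0 0.001 0 0 0 10;0 0 0 0 0 0 10")

```text
time: 13.73
position: [0.5356, 0.2111, 0.3086]
orientation: [-180.0, 0.0, 90.4]
force: [-4.3, -2.2, 9.7]
gripper_width: 0.0308
```

Run:
```python
from h import *
st=env.read_state(); print(st['position'],st['force'],st['torque'])
q=snap('side')
c=q['color'][230:330,150:250,::-1]; cv2.imwrite('pics/s8c.png',cv2.resize(c,None,fx=6,fy=6,interpolation=cv2.INTER_CUBIC))
```

```text
[0.53557953 0.21105565 0.30862377] [-4.3393459  -2.20467806  9.66167782] [-0.56407259  1.06944325 -0.01827301]
```

View pics/s8c.png

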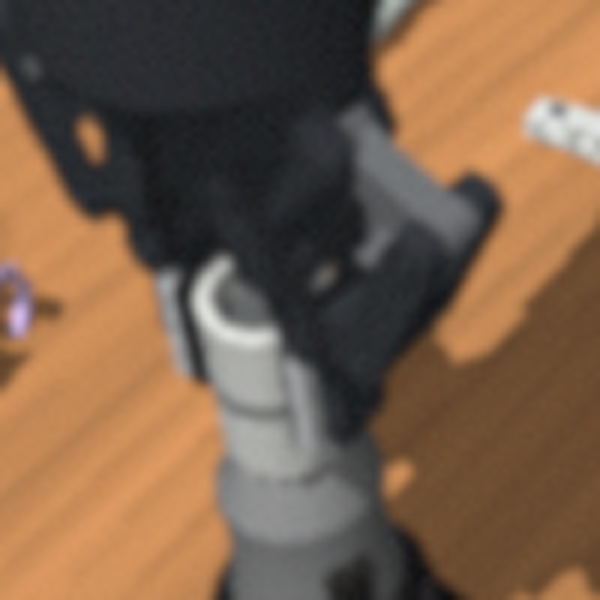

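It follows the spring law (about 11 N at 5.6 mm sink), with shoulder contact at foot ≈0.128 m. I ease back up and release.

Emit:
servo_tool(rows="-0.0002 -0.0004 -0.001 0 0 0 10;0 0 -0.001 0 0 0 10;0 0 -0.0013 0 0 0 10;0 0 -0.001 0 0 0 10;0 0 0 0 0 0 10")

```text
time: 14.2
position: [0.5353, 0.211, 0.3127]
orientation: [180.0, -0.0, 90.4]
force: [-2.4, -2.4, 4.4]
gripper_width: 0.0308
```

Emit:
servo_tool(rows="0 0 0 0 0 0 40;0 0 0 0 0 0 50;0 0 0 0 0 0 70;0 0 0 0 0 0 100;0 0 0 0 0 0 100;0 0 0 0 0 0 100;0 0 0 0 0 0 100;0 0 0 0 0 0 100")

```text
time: 14.87
position: [0.5353, 0.2111, 0.3123]
orientation: [180.0, -0.0, 90.4]
force: [-0.7, 0.9, -0.3]
gripper_width: 0.0848
```

Run:
```python
from h import *
st=env.read_state(); print(st['position'],st['force'],st['torque'],st['gripper_width'])
s=snap('wrist','w9')
```

```text
[0.53534515 0.21106739 0.31231497] [-0.73666107  0.91974787 -0.34427016] [0.0262781  0.00920045 0.0448127 ] 0.0847844264755678
```

View pics/w9.png

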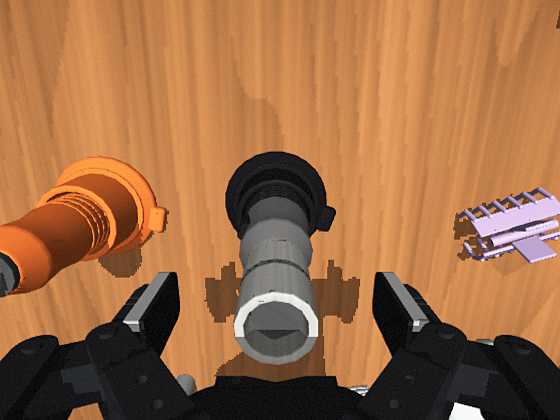

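Released and clear of the socket. I back straight up and then check its height. It should be 0.178 m with the socket home, and about 0.189 m if it were still on the ball.

Emit:
servo_tool(rows="0 0 -0.01 0 0 0 100;0 0 -0.02 0 0 0 100;0 0 -0.03 0 0 0 100;0 0 -0.03 0 0 0 100;-0.03 0 -0.005 0 0 0 100;0 0 0 0 0 0 100;0 0 0 0 0 0 100")

```text
time: 15.5
position: [0.5358, 0.1793, 0.4088]
orientation: [179.9, -0.0, 90.2]
force: [0.8, 0.2, 0.2]
gripper_width: 0.0852
```

Run:
```python
from h import *
M=T(); print(M[:3,3]); s=snap('wrist','w10'); w=cloud(s,M); z=w[...,2]
r=np.hypot(w[...,0]-.535,w[...,1]-.2105)
m=(r<.02)&(z>.165); print('wrist top z',np.nanpercentile(z[m],[50,80,95]),cv2.minEnclosingCircle((w[m&(z>np.nanpercentile(z[m],50)-.002)][:,:2]*1000).astype(np.float32)))
for n in('top','side'):
    q=snap(n,n+'10'); w=cloud(q); z=w[...,2]; r=np.hypot(w[...,0]-.535,w[...,1]-.2105); m=(r<.022)&(z>.16)&(z<.2); print(n,m.sum(),np.nanpercentile(z[m],[50,80,95,99]))
    if n=='side': c=q['color'][210:340,130:260,::-1]; cv2.imwrite('pics/s10c.png',cv2.resize(c,None,fx=4.5,fy=4.5,interpolation=cv2.INTER_CUBIC))
```

```text
[0.53577808 0.17930849 0.40884367]
wrist top z [0.17624443 0.31599759 0.32717984] ((534.9674682617188, 207.31053161621094), 18.27056884765625)
top 0 nan
side 506 [0.17068224 0.17624193 0.17727815 0.17775592]
  return np.nanmean(a, axis, out=out, keepdims=keepdims)
```

View pics/s10c.png

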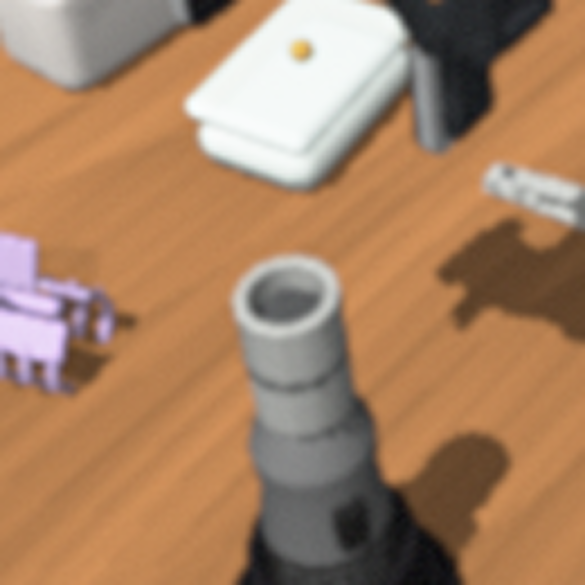

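View pics/w10.png

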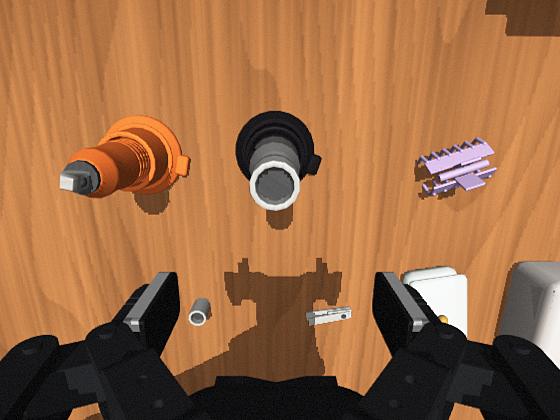

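View pics/top10.png

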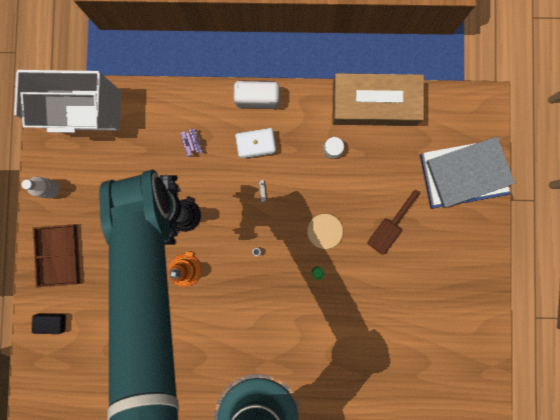

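The socket top reads 0.176–0.178 m in both views, it stands upright with no gap at the shoulder, and everything else is where it was. I'm handing in.

```bash
python3 -c "
from workcell import env
print(env.hand_in(), env.read_state()['time'])"
```

```text
the job is handed in; nothing more can be done
the job is handed in; nothing more can be done
```

The large chrome socket is on the black-docked screwdriver's drive, released, and appears fully home on the shoulder. I handed the job in at about 16 s on the robot's clock.

- **Engaging the square:** the socket met resistance with its foot about 10 mm above the shoulder, and twisting about 6° each way gave opposite torques of +0.06 and −0.08 N m.
- **Passing the ball:** it went past the ball after that twist with very little force. No push of 8 to 15 N was needed, and I saw no clear click in the force readings.
- **Seating:** the foot met the shoulder at about 0.128 m. I then pressed to about 11 N, which sank the screwdriver about 5.6 mm, well short of the bottom of its spring. I eased off before opening the fingers.

**Final checks:** the wrist and side cameras put the socket's top at 0.176–0.178 m. Fully seated should read 0.178 m, and still resting on the ball about 0.189 m. The side picture shows it upright with no gap, and the gripper is open and well clear. The coaster, the green look-alike and the other objects look unmoved. The top camera could not confirm the height because the arm was in its way.

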